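Jack up the edge of the coil rack and hold it

ROBOT

A 6-joint arm with a two-finger parallel gripper is mounted at the origin on the work surface. World frame = base frame: x ahead of the robot, y to its left, z up, the work surface at z = 0. Lengths are in m, angles in degrees, forces in N, time in s.
With the tool pointing down it reaches from about 0.2 to 0.875 m from the base axis. Payload 3.4 kg.
Tool frame: the origin (TCP) lies midway between the tips of the shut fingers; the grasp point (between the pads) lies 19 mm behind it (r.hold_point_z is the distance from the TCP to the grasp point, in m); z points along the fingers, y is the line along which they close (so a half turn about z gives the same grasp; the last joint's range is limited). The gripper opens to 94 mm and grips with 3 to 60 N. Pads are 16 mm wide; open, the fingers measure 119 mm over their backs; the gripper's body (75 mm by 177 mm) begins 78 mm behind the grasp point.
Start: joints at [65.145, 15.808, 86.224, -0, 77.962, -6.933], TCP at [0.177, 0.547, 0.205] pointing down, gripper open.
Joint ranges: [-165.64, 165.64], [-43.16, 119.46], [12.63, 154.43], [-67.54, 247.53], [6.08, 155.33], [-154.97, 154.97]. Speed limits (degrees/s): [147.25, 147.25, 180, 180, 180, 180].

INTERFACE

Orientations are given as [roll, pitch, yaw] about the fixed x, y, z axes, in that order (R = Rz(yaw) Ry(pitch) Rx(roll)).
In Python, from rig import r, fingers, kin, status, eyes, workorder gives the robot as it stands. The module is installed in compiled form; this text tells all that it offers. Calls block until the motion is done:
- r.movep(position, orientation): joint-space move of the TCP to a pose.
- r.move_linear(position, v=0.15, ori=None, max_force=None): straight line of the TCP; ori=None keeps the orientation; v is the mean speed in m/s. With max_force (N) it stops when the force on the tool has changed by that much, and returns True; else False.
- r.set_joints(angles): joint-space move.
- fingers.gripper_to(opening, force=None): opening from 0.0 (shut) to 1.0 (fully open); force is the grip in N (None keeps the last); returns when the fingers have stopped.
- r.sleep(seconds).
- kin.inverse_kinematics(position, orientation): joint angles nearest the present ones, or None.
- status.observe(): the state.
- eyes.capture(name): name is "scene" or "side" or "wrist"; returns a dict with "img" (400x640x3 uint8, blue, green, red), "depth" (400x640 float32, m along the optical axis (not along the pixel's ray), 0 where there is no reading), "vfov" (degrees; the focal length in pixels is half the picture's height over the tangent of half this angle, whatever the lens; pixels are square), "cx", "cy" (the principal point, pixels), "origin" and "attitude" of the camera in the world. Camera axes: x right, y down, z forward; pixel columns grow to the right and rows downward; lengths in m; the calibration is good to about 2 mm. A picture is of the moment at which its call begins.
A pose or a line that the arm cannot do raises r.PlanningError and nothing moves.
- workorder.finish_job(): hands the job in; it is judged then, once.
The state is a dict: "time": time; "joint_pos": joint angles; "joint_vel": joint speeds; "effort": joint torques, N m; "tool_pos": TCP position; "orientation": TCP orientation; "ft_force": force on the tool from outside, world axes, zero at the start; "wrist_torque": the same for the moment, N m; "width": opening from 0.0 (shut) to 1.0 (fully open); "grip_force": force on a finger pad.
Only numpy, scipy, OpenCV 4.12 (cv2) and the standard library are available. Lean on these libraries where they do the work, as an engineer would, in place of code of your own. Each camera call takes 0.05 s, during which the arm holds its last target. There are 200 camera calls.

TASK

On the small bench jack, turn the valve knob until its pointer lines up with the raised rib on the housing, then set the jack flat on the bench with its saddle centred under the round lifting lug of the coil rack (not under a square tab). Give the handle a full pump, all the way down and all the way back up, then push it down as far as it goes again and finish while holding it down, the rack's edge carried by the jack alone: the jack does not lock, so do not let go. Never tip the jack over, do not push on the rack with the arm, and leave the loose coils, the tape roll and the screwdriver where they are.

Things in the scene. Friction and masses are not known exactly. Their poses are not given: they have to be found in the camera images.
- jack: Loose grey bench jack, about 0.8 kg. Origin: centre of the underside of its base plate (270 x 80 x 10 thick); x forward, from handle to saddle, z up. Pump housing centred 10 ahead of the origin, 54 long (x) x 44 wide (y), top 62 above the bench: grip the jack there, across the 44, from above (the valve knob on it reaches 88). Saddle axis 105 ahead of the origin; the handle runs backward.
- saddle_top (a point): Centre of the flat top of the jack's saddle, a steel disc of 36 diameter; 44 above the bench while the handle is up. Full handle travel raises it 40 (80 per rad).
- valve_grip (a point): Middle of the jack's valve knob, on its vertical axis, 77 above the bench (10 ahead of the jack's origin). The knob is a black upright bar 36 long x 11 thick, from 68 to 87 above the bench, on a disc of 34 diameter; a steel pointer sits at one end of the bar, with a steel line along that half of its top.
- jack_valve (a joint): Valve knob angle, rad, range 0 to 1.9; grows clockwise seen from above. The pointer's heading is 1.2 minus this value, counter-clockwise from the jack's x axis. At 1.2 (closed) the pointer points straight forward, towards the saddle, at the steel rib on the housing's front top edge. Friction about 0.03 N m; it stays where it is left.
- jack_handle (a joint): Pump handle angle, rad: 0 is up (where a spring returns it), 0.5 is fully down, at its stop. Pushing down on the paddle takes about 3 N free and 6 to 10 N with the rack on the saddle.
- paddle (a point): Centre of the top face of the paddle at the handle's end: black plate 50 long x 38 wide x 10 thick. It lies 110 from the hinge along the handle and 5 above the handle's centre line; about 95 above the bench with the handle up, 42 with it down.
- handle_hinge (a point): Hinge of the pump handle: 22 behind the jack's origin, 46 above the bench, axis along the jack's y. With joint value q the handle points backward and upward from here at 0.42 - q rad above level.
- coil_rack: Grey frame fixed to the bench, 250 (x) x 240 (y) x 60 high, origin at the centre of its underside, with an aluminium bed that carries 12 black coils (to 112 above the bench), hinged along the +y edge. From its -y edge stick out two square tabs and, between them, the round lifting lug (44 diameter, top 70 above the bench, a small steel cone on top).
- lift_pad (a point): Lift point: centre of the underside of the round lug's pad (32 diameter), 35 to the -x and 137 to the -y side of the rack's origin, 56 above the bench while the bed lies down: 12 above the saddle of a jack with its handle up. The bench below is free; the jack comes in from the rack's -y side, its x axis about along the rack's +y.
- rack_bed (a joint): Tilt of the rack's bed, rad: 0 is lying down; grows as the lug is lifted (lug about 247 from the hinge). A full stroke gives about 0.11.
- coil_a: Loose black coil 42 x 32 x 36 high on the bench, on the -x side of the lane to the round lug; origin centre of underside. Leave it alone.
- coil_b: The same, on the +x side of the lane. Leave it alone.
- tape_roll: Roll of amber tape lying flat, 90 diameter, 40 high. Leave it alone.
- screwdriver: Black-handled screwdriver lying on the bench. Leave it alone.

How it is judged (in metres and radians):
On the way, in this order (a step that is already met when the one before it is completed fails the run):
1. the valve knob's pointer is at the rib (within 0.14 rad) (value of joint jack_valve between 1.06 and 1.34 rad and horizontal distance between saddle_top and lift_pad above 0.02 m), for 0.1 s.
2. the jack stands flat with its saddle under the round lug (within 12 mm), handle up, bed down (value of joint jack_valve between 1.06 and 1.34 rad and horizontal distance between saddle_top and lift_pad below 0.012 m and angle between jack's own z axis and vertical below 0.06 rad and height (world z) of jack below 0.006 m and value of joint jack_handle below 0.08 rad and value of joint rack_bed below 0.015 rad), for 0.3 s.
3. first pump: handle down (past 0.42 rad), the jack lifting the rack's edge (value of joint jack_valve between 1.06 and 1.34 rad and horizontal distance between saddle_top and lift_pad below 0.012 m and angle between jack's own z axis and vertical below 0.06 rad and height (world z) of jack below 0.006 m and value of joint jack_handle above 0.42 rad and value of joint rack_bed above 0.078 rad and contact force between jack and coil_rack above 1.5 N and contact force between the arm and coil_rack below 0.5 N), for 0.1 s.
4. handle back up (below 0.08 rad), bed down again (value of joint jack_handle below 0.08 rad and value of joint rack_bed below 0.015 rad and angle between jack's own z axis and vertical below 0.06 rad and height (world z) of jack below 0.006 m), for 0.1 s.
5. second pump: handle down again, the rack's edge raised (all of step 3), for 0.2 s.
At the end, for the whole second after the job is handed in: Fingers press the jack (over 1.5 N), handle held still past 0.42 rad; jack flat (0.06 rad), saddle within 12 mm of the lift pad axis and carrying the rack (over 1.5 N); bed tilt over 0.078 rad; arm off the rack; valve pointer within 0.14 rad of the rib (all of step 5 and contact force between the fingers and jack above 1.5 N and velocity of joint jack_handle below 0.1 rad/s); the arm keeps its last pose, push and grip.
It fails at once if a bystander (loose coil, tape roll, screwdriver) is moved over 25 mm (distance of any of coil_a, coil_b, tape_roll, screwdriver from where it was at the start of the episode above 0.025 m).
It fails at once if the arm pushes on the rack (over 3 N) (contact force between the arm and coil_rack above 3 N).
It fails at once if the jack is tipped over 0.5 rad (angle between jack's own z axis and vertical above 0.5 rad).
It also fails if it takes over 58 s, if anything falls off the work surface, if the arm or the gripper's body presses on something with over 40 N, if the wrist force passes 120 N, or if a joint passes its speed limit or range.

## Working session

There is one attempt and no reset: what is moved stays moved. The work goes in short steps, each a Python script; the robot and the scene stay as the last script left them, time stands still between calls to the robot, and variables do not carry over. Pictures are saved under pics/ and viewed, at most 10 in all, crops included, and the job is handed in when it is done.

```bash
mkdir -p pics
cat > h.py <<'E'
import numpy as np, cv2
from rig import r, fingers, kin, status, eyes, workorder
from scipy.spatial.transform import Rotation as R
def cap(n):
    c=eyes.capture(n); a=np.array(c["attitude"],float)
    c["R"]=a if a.shape==(3,3) else (R.from_quat(a).as_matrix() if a.size==4 else R.from_euler('xyz',a,degrees=True).as_matrix())
    c["f"]=200/np.tan(np.radians(c["vfov"])/2); return c
def cloud(c):
    v,u=np.mgrid[:400,:640]; d=c["depth"]
    P=np.stack([(u-c["cx"])/c["f"]*d,(v-c["cy"])/c["f"]*d,d],-1)@c["R"].T+np.array(c["origin"])
    P[d==0]=np.nan; return P
def ray(c,u,v,z):
    d=c["R"]@np.array([(u-c["cx"])/c["f"],(v-c["cy"])/c["f"],1]); o=np.array(c["origin"]); return o+d*(z-o[2])/d[2]
E
python3 - <<'E'
from h import *
for n in ("scene","side"):
    c=cap(n); cv2.imwrite(f"pics/{n}0.png",c["img"]); print(n,c["attitude"],c["origin"],c["vfov"],c["cx"],c["cy"]); np.save(f"pics/{n}0.npy",cloud(c))
print(status.observe())
E
```

```text
scene [-126.09317774    1.37693668   48.3891358 ] [ 1.4285526  -0.74855812  0.89587096] 43.56983655008888 323.321599135263 206.91562205858637
side [-137.87155118   -0.33570074 -166.53234185] [0.37760836 0.80203515 1.03940994] 44.44467766484689 315.01007596417776 193.34873059392976
{'time': 0.1, 'joint_pos': array([ 6.51458736e+01,  1.58426672e+01,  8.62863379e+01, -9.61792542e-04,
        7.79633827e+01, -6.93094414e+00]), 'joint_vel': array([ 5.99471581e-03, -2.90407184e-02, -2.45363762e-01,  3.61784000e-05,
        1.86104909e-02, -3.89087692e-02]), 'effort': array([ 1.89149083e-03, -4.05456662e+01, -2.37779438e+01,  7.03890785e-02,
        2.99660757e-02, -4.56754447e-05]), 'tool_pos': array([0.17673   , 0.54663296, 0.20471584]), 'orientation': array([-1.79908174e+02, -1.02152597e-02,  1.62077011e+02]), 'ft_force': array([ 0.25028641, -0.06697811, -0.03964207]), 'wrist_torque': array([ 0.02585191, -0.00393743,  0.03099075]), 'grip_force': 0.0, 'width': 1.0014070864262261}
```

View pics/scene0.png

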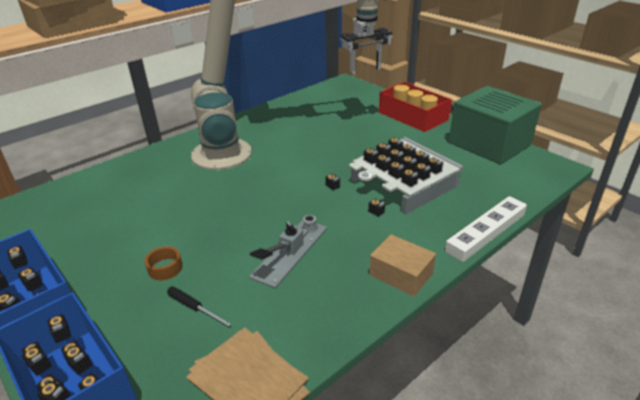

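View pics/side0.png

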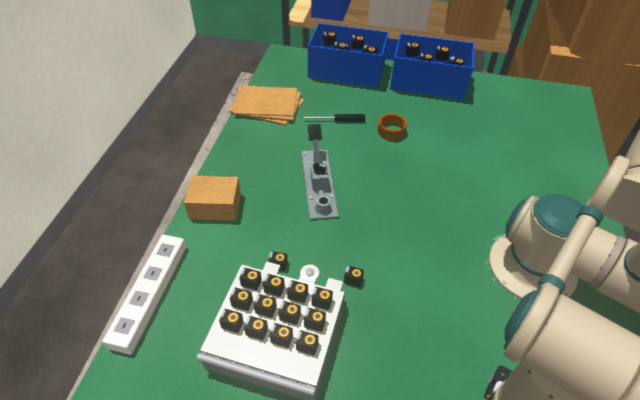

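The scene view shows the jack (saddle 309,218; paddle 262,253), with the rack's lug at about 365,174. In the side view the saddle is at (323,203), the paddle at (315,131), the lug at (310,272), and the loose coils at (278,260) and (354,275).

Run:
```python
from h import *
P=np.load("pics/side0.npy"); 
for n,(u,v) in dict(saddle=(323,201),lug=(310,271),ca=(354,272),cb=(278,258),paddle=(315,131),knob=(320,167),corner1=(305,154),corner2=(336,215),rackc=(280,310)).items():
    print(n,np.round(np.nanmedian(P[v-1:v+2,u-1:u+2].reshape(-1,3),0),3))
```

```text
saddle [ 0.554 -0.05   0.045]
lug [0.529 0.194 0.079]
ca [0.432 0.146 0.038]
cb [0.622 0.15  0.037]
paddle [ 0.628 -0.267  0.096]
knob [ 0.583 -0.139  0.084]
corner1 [ 0.655 -0.254  0.012]
corner2 [ 0.514 -0.04   0.01 ]
rackc [0.563 0.32  0.106]
```

Run:
```python
from h import *
r.movep([0.583,-0.139,0.30],[180,0,109])
c=cap("wrist"); cv2.imwrite("pics/w1.png",c["img"]); np.savez("pics/w1.npz",P=cloud(c),**{k:c[k] for k in("R","f","cx","cy","origin","img")})
print(c["origin"],c["attitude"],c["vfov"],status.observe()["time"],status.observe()["joint_pos"])
```

```text
[ 0.55956001 -0.06802559  0.47878049] [1.65081221e+02 9.63295086e-02 1.89828236e+01] 71.90063520848405 2.975 [-1.99848707e+01  1.59507532e+01  7.29052346e+01  1.49979600e-02
  9.11562505e+01 -3.90590297e+01]
```

View pics/w1.png

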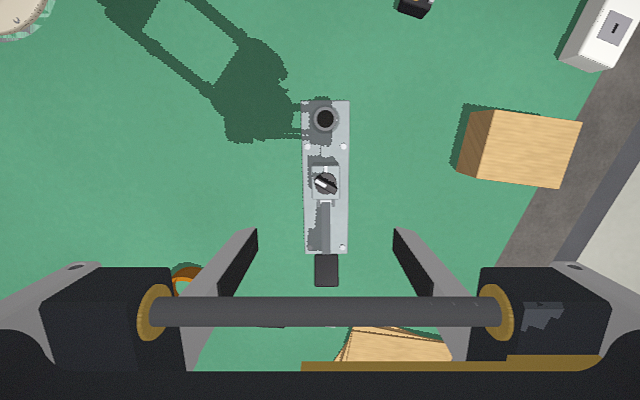

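The wrist view shows the jack almost straight: base plate from (302,100) to (349,254), saddle (325,119), knob (325,183), paddle (326,270). I'll zoom in on the knob and measure.

Run:
```python
from h import *
d=np.load("pics/w1.npz"); c={k:d[k] for k in d}; P=c["P"]; img=c["img"]
cv2.imwrite("pics/w1k.png",cv2.resize(img[90:295,280:375],None,fx=6,fy=6,interpolation=cv2.INTER_CUBIC)[200:760])
# plate: non-green, height 5..16mm
z=P[...,2]; roi=np.zeros(z.shape,bool); roi[90:262,290:360]=1
hsv=cv2.cvtColor(img,cv2.COLOR_BGR2HSV); ng=(hsv[...,1]<70)
m=(roi&ng&(z>-.01)).astype(np.uint8)
m=cv2.morphologyEx(m,cv2.MORPH_OPEN,np.ones((3,3)))
ct=max(cv2.findContours(m,0,1)[0],key=cv2.contourArea)
W=np.array([ray(c,*p[0],0.01)[:2] for p in ct]).astype(np.float32)
print("plate",cv2.minAreaRect(W))
def top(lo,hi,box):
    u0,u1,v0,v1=box; s=P[v0:v1,u0:u1].reshape(-1,3); s=s[(s[:,2]>lo)&(s[:,2]<hi)]; print(len(s),np.round(s.mean(0),4),"rect",cv2.minAreaRect(s[:,:2].astype(np.float32)))
top(.038,.052,(305,345,100,140)); top(.080,.092,(300,350,165,205)); top(.055,.066,(300,350,155,205));top(.08,.12,(305,345,250,290))
```

```text
plate ((0.5915012359619141, -0.16074614226818085), (0.08015820384025574, 0.28353002667427063), 19.424331665039062)
445 [ 0.5537 -0.055   0.0438] rect ((0.553614616394043, -0.054677240550518036), (0.03458940610289574, 0.03466424718499184), 64.9035415649414)
194 [ 0.585  -0.1438  0.0863] rect ((0.5849887728691101, -0.1443646103143692), (0.0111638018861413, 0.03541438281536102), 78.2485580444336)
585 [ 0.5845 -0.1427  0.0613] rect ((0.5857781171798706, -0.14591822028160095), (0.043943531811237335, 0.05625586956739426), 19.032575607299805)
824 [ 0.6282 -0.2667  0.0945] rect ((0.6276994347572327, -0.26537030935287476), (0.036052048206329346, 0.05049464851617813), 18.874759674072266)
```

View pics/w1k.png

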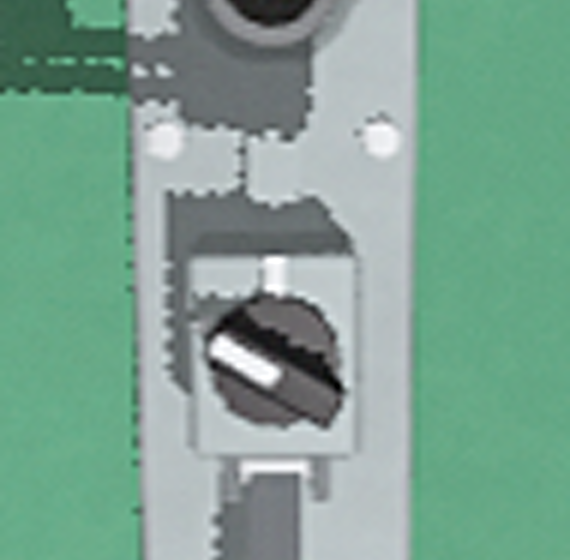

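The pointer sits about 59° counter-clockwise of the rib. Saddle-to-knob distance is 94.6 mm (should be 95) and the heights match. Turning the knob now.

Run:
```python
from h import *
k=[.585,-.1440]
r.movep(k+[.12],[180,0,168.25]); fingers.gripper_to(.5)
print(r.move_linear(k+[.0715],v=.08,max_force=8))
fingers.gripper_to(0.,force=20); s=status.observe(); print(s["width"]*94,s["grip_force"],s["tool_pos"])
r.movep(s["tool_pos"],[180,0,138]); r.movep(s["tool_pos"],[180,0,109.2]); 
s=status.observe(); print(s["joint_pos"],s["orientation"])
fingers.gripper_to(.6); r.move_linear(k+[.13],v=.2)
fingers.gripper_to(1.)
r.movep([.55,-.02,.30],[180,0,109.2])
c=cap("wrist"); cv2.imwrite("pics/w2.png",c["img"]); np.savez("pics/w2.npz",P=cloud(c),**{k:c[k] for k in("R","f","cx","cy","origin","img")})
print(status.observe()["time"])
```

```text
False
10.787357552867318 19.994301795959473 [ 0.58514571 -0.14360873  0.07164641]
[-2.03907671e+01  2.38696867e+01  9.40644366e+01  5.38009158e-02
  6.20397657e+01 -3.97634038e+01] [ 1.79949534e+02 -1.98433256e-02  1.09347431e+02]
10.2917
```

View pics/w2.png

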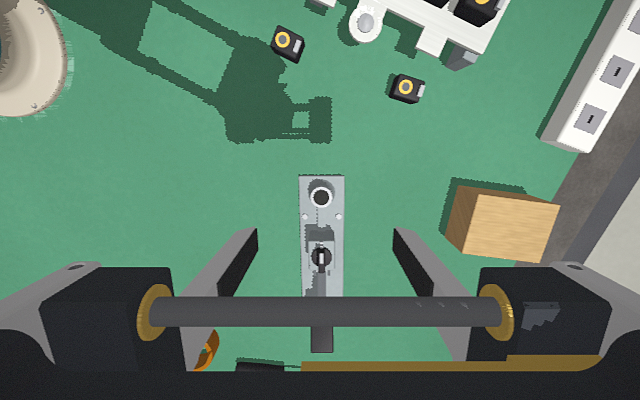

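The knob pointer now lines up with the rib (320,258). The lug is visible at (364,22) with the coils at (287,43) and (406,87). Measuring the lug and the rack yaw.

Run:
```python
from h import *
d=np.load("pics/w2.npz"); c={k:d[k] for k in d}; P=c["P"]; img=c["img"]
def top(lo,hi,box,P=P):
    u0,u1,v0,v1=box; s=P[v0:v1,u0:u1].reshape(-1,3); s=s[(s[:,2]>lo)&(s[:,2]<hi)]; print(len(s),np.round(s.mean(0),4),"rect",cv2.minAreaRect(s[:,:2].astype(np.float32)))
print("saddle/knob/housing");top(.038,.052,(300,342,175,215)); top(.080,.092,(300,345,240,280)); top(.055,.066,(300,345,230,280))
print("lug",P[10:45:4,364]); top(.064,.085,(343,386,3,45))
g=img[0:46,340:392]; m=((P[0:46,340:392,2]>.06)&(P[0:46,340:392,2]<.085)).astype(np.uint8)
ct=max(cv2.findContours(m,0,1)[0],key=cv2.contourArea)
W=np.array([ray(c,p[0][0]+340,p[0][1],.07)[:2] for p in ct]); print(np.round(W.T,3))
S=np.load("pics/side0.npy"); print("side lug"); top(.064,.085,(298,322,262,280),S)
s=S[240:400,190:360].reshape(-1,3); s=s[(s[:,2]>.052)&(s[:,2]<.07)]; H,x,y=np.histogram2d(s[:,0],s[:,1],bins=[np.arange(.38,.74,.02),np.arange(.16,.5,.02)]); print(x,y); print(H.astype(int).T)
```

```text
saddle/knob/housing
377 [ 0.5532 -0.0545  0.0439] rect ((0.5533881783485413, -0.05478523671627045), (0.034445252269506454, 0.03499385714530945), 15.930309295654297)
152 [ 0.5849 -0.1427  0.0864] rect ((0.5847203135490417, -0.14413845539093018), (0.010869987308979034, 0.03504550829529762), 19.085180282592773)
512 [ 0.5842 -0.1406  0.0609] rect ((0.5883587598800659, -0.15377196669578552), (0.04363343119621277, 0.07423941791057587), 18.854021072387695)
lug [[0.52445176 0.20502681 0.06918849]
 [0.52609231 0.19898355 0.07410012]
 [0.52771628 0.19423633 0.07561519]
 [0.5293591  0.19041965 0.07447671]
 [0.53100768 0.18613871 0.07455616]
 [0.53269137 0.18234305 0.07307503]
 [0.53440339 0.17856618 0.07134504]
 [0.53617429 0.1751437  0.06824302]
 [0.53785785 0.1703271  0.06952971]]
1166 [0.5317 0.1934 0.0703] rect ((0.5307554602622986, 0.19407044351100922), (0.04355650395154953, 0.04918384552001953), 7.494522571563721)
[[0.514 0.515 0.515 0.514 0.515 0.514 0.514 0.515 0.514 0.513 0.512 0.511
  0.511 0.511 0.51  0.509 0.51  0.51  0.509 0.51  0.51  0.511 0.511 0.51
  0.51  0.511 0.511 0.512 0.51
[... 2023 characters left out ...]
 0  0  0 28 17  6 12  6  1 11  2  0  8  0  0  9  0]
 [ 0  0  0 24  3  0  7  0  0 11  0  0  6  0  1  9  0]
 [ 0  0  0 22  9  8 13 10  7 17  6  9 20  8  7 10  0]
 [ 0  0  0 27 10  1 10  6  0  8  2  0  7  0  0 10  0]
 [ 0  0  0 29 12  0  9  5  0  9  2  0 11  1  2 17  0]
 [ 0  0  0 22 21 11  7 20  9 12 15 11 12 12  9 12  0]
 [ 0  0  0 22 30  0  0  8  0  1  5  0  5  0  0  8  2]
 [ 0  0  0 24 21  0  6 12  1  8 14  6 21 10  9 21  2]
 [ 0  0  0 21 27 26 26 31 28 23 33 28 30 27 27 33  2]
 [ 0  0  0 25 34 27 35 29 37 27 25 28 30 25 25 27  5]
 [ 0  0  0 20 47 37 42 51 55 58 55 45 48 47 43 35  8]
 [ 0  0  0 18 37 42 39 26 17 18 18 19 18 14 16 12  5]
 [ 0  0  0  3 10  4  2  0  0  0  0  0  0  0  0  0  0]]
```

```bash
cat > place.py <<'E'
from h import *
d=np.load("pics/w2.npz"); c={k:d[k] for k in d}
m=((c["P"][...,2]>.06)&(c["P"][...,2]<.085)).astype(np.uint8); m[:,:340]=0; m[:,392:]=0; m[46:]=0
ct=max(cv2.findContours(m,0,1)[0],key=cv2.contourArea)
W=np.array([ray(c,*p[0],.07)[:2] for p in ct]); W=W[W[:,1]<.195]
s=np.linalg.lstsq(np.c_[2*W,np.ones(len(W))],(W**2).sum(1),rcond=None)[0]; lug=s[:2]
print("lug",lug,"radius",np.sqrt(s[2]+lug@lug))
S=np.load("pics/side0.npy")[225:400,180:370].reshape(-1,3); S=S[(S[:,2]>.04)&(S[:,2]<.12)&(S[:,1]>.225)]
print("rack rect",cv2.minAreaRect(S[:,:2].astype(np.float32)))
E
python3 place.py
```

```text
lug [0.53079463 0.18909935] radius 0.02104510838207649
rack rect ((0.5739859938621521, 0.3374632000923157), (0.23886644840240479, 0.2512710392475128), 86.8570785522461)
```

Run:
```python
from h import *
k=np.array([.5848,-.1441]); sad=np.array([.5535,-.0546]); lug=np.array([.5308,.1892]); th=86.9; zg=.024
r.movep([*k,.13],[180,0,109.1])
print(r.move_linear([*k,zg],v=.12,max_force=8)); fingers.gripper_to(0.,force=50)
s=status.observe(); print(s["width"]*94,s["grip_force"],s["tool_pos"])
z=s["tool_pos"][2]; off=R.from_euler('z',th-109.1,degrees=True).as_matrix()[:2,:2]@(sad-k)
goal=lug-off; u=np.array([np.cos(np.radians(th)),np.sin(np.radians(th))]); pre=goal-.11*u; print(goal)
r.move_linear([*k,z+.02],v=.1)
r.movep([*pre,z+.02],[180,0,th]); r.move_linear([*pre,z+.006],v=.06)
r.move_linear([*goal,z+.006],v=.08)
print(r.move_linear([*goal,z-.001],v=.03,max_force=12)); s=status.observe(); print(s["tool_pos"],s["ft_force"],s["orientation"])
fingers.gripper_to(1.); r.move_linear([*goal,.13],v=.15); 
r.movep([*(goal-.13*u),.24],[180,0,th])
c=cap("wrist"); cv2.imwrite("pics/w3.png",c["img"]); np.savez("pics/w3.npz",P=cloud(c),**{k:c[k] for k in("R","f","cx","cy","origin","img")})
c=cap("side"); np.save("pics/side3.npy",cloud(c)); cv2.imwrite("pics/side3.png",c["img"])
print(status.observe()["time"])
```

```text
False
43.41860929136766 49.98531639575958 [ 0.58535856 -0.14401544  0.02399669]
[0.525963   0.09450817]
True
[0.52662679 0.09416437 0.0238829 ] [ 0.75278345 -0.28280726  4.19580311] [1.79926042e+02 3.41957090e-03 8.69098392e+01]
18.7667
```

View pics/w3.png

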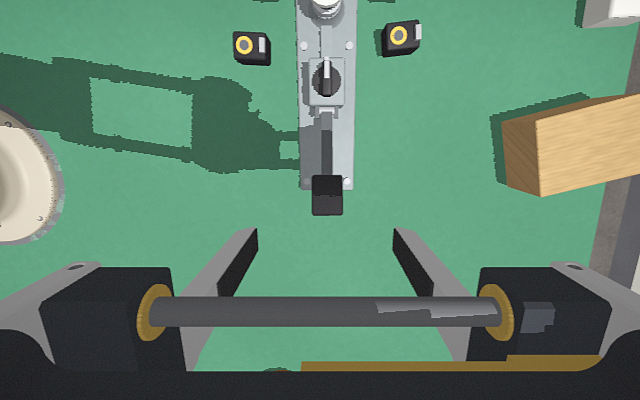

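The jack now stands in the lane between the coils: knob at (326,77), paddle at (327,195), lug at the top edge (326,8). Measuring its pose.

Run:
```python
from h import *
d=np.load("pics/w3.npz"); c={k:d[k] for k in d}; P=c["P"]
def top(lo,hi,box,P=P):
    u0,u1,v0,v1=box; s=P[v0:v1,u0:u1].reshape(-1,3); s=s[(s[:,2]>lo)&(s[:,2]<hi)]; q=cv2.minAreaRect(s[:,:2].astype(np.float32)); print(len(s),np.round(s.mean(0),4),q); return np.array(q[0])
k=top(.080,.092,(300,352,50,105)); p=top(.08,.12,(305,350,165,225)); top(.055,.066,(300,352,50,110)); 
u=k-p; a=np.arctan2(u[1],u[0]); print("head",np.degrees(a),"len",np.hypot(*u),"saddle est",k+.095*np.array([np.cos(a),np.sin(a)]))
z=P[...,2]; hsv=cv2.cvtColor(c["img"],cv2.COLOR_BGR2HSV)
print("plate z",np.nanmedian(z[120:180,341:350]), "knob heading err via rect")
S=np.load("pics/side3.npy"); top(.064,.085,(298,322,262,280),S); top(.08,.092,(290,330,210,260),S)
print("lug top z",np.nanmedian(S[268:276,304:308,2]))
```

```text
329 [0.5268 0.0933 0.0863] ((0.5270513296127319, 0.09307152777910233), (0.03528928384184837, 0.010055175051093102), 86.5268783569336)
1390 [ 0.5199 -0.0361  0.0945] ((0.5201448798179626, -0.03317929059267044), (0.05828029289841652, 0.03780839964747429), 87.10423278808594)
1003 [0.5266 0.0918 0.0612] ((0.5265179872512817, 0.09295537322759628), (0.052704229950904846, 0.044069804251194), 87.0229263305664)
head 86.8688012534148 len 0.12643958315460402 saddle est [0.53224047 0.1879297 ]
plate z 0.009551618521983163 knob heading err via rect
246 [0.5305 0.1941 0.0718] ((0.5315111875534058, 0.19240617752075195), (0.04567023366689682, 0.040107157081365585), 18.789134979248047)
63 [0.5252 0.0965 0.0868] ((0.5256019830703735, 0.09521421790122986), (0.03761991113424301, 0.01088629849255085), 88.4534912109375)
lug top z 0.07126134690111097
```

Saddle estimate (.532,.188) against lug (.531,.189), so it is within 2 mm, flat, with the knob at the rib. Pumping.

```bash
cat > pump.py <<'E'
from h import *
k=np.array([.5270,.0931]); th=86.9; u=np.array([np.cos(np.radians(th)),np.sin(np.radians(th))]); hg=k-.032*u
def pt(q,dz=0):
    a=.42-q; return [*(hg-u*(.110*np.cos(a)-.005*np.sin(a))),.046+.110*np.sin(a)+.005*np.cos(a)+dz]
def down():
    for q in (0,.12,.24,.36,.46): r.move_linear(pt(q),v=.06)
    hit=r.move_linear(pt(.5,-.004),v=.02,max_force=10); r.sleep(.5)
    s=status.observe(); print("down",hit,s["tool_pos"],pt(.5),s["ft_force"],s["time"])
E
python3 - <<'E'
from pump import *
fingers.gripper_to(0.,force=30)
r.movep(pt(0,.03),[180,0,th]); down()
S=cloud(cap("side")); print("lug z",np.nanmedian(S[262:276,304:310,2]))
for q in (.36,.24,.12,0): r.move_linear(pt(q),v=.08)
r.move_linear(pt(0,.03),v=.1); r.sleep(.5)
c=cap("wrist"); P=cloud(c); np.savez("pics/w4.npz",P=P,**{k:c[k] for k in("R","f","cx","cy","origin","img")})
c2=cap("side"); S=cloud(c2); print("lug z",np.nanmedian(S[262:276,304:310,2]))
cv2.imwrite("pics/w4.png",np.vstack([c["img"][:260],c2["img"][100:330]])); print(status.observe()["time"])
E
```

```text
down True [ 0.5196452  -0.0480436   0.04246627] [np.float64(0.5193182256891529), np.float64(-0.0487398984591288), np.float64(0.042193392194904096)] [-2.04100571 -0.05307355 11.74532454] 23.6833
lug z 0.09974862820670372
lug z 0.07067447575532049
26.0917
```

View pics/w4.png

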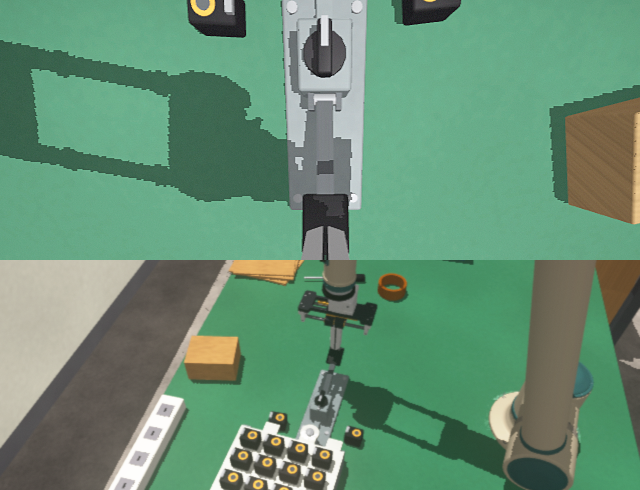

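The handle is back up and the bed is down. The lug rose about 28 mm (0.115 rad) during the first pump, and the knob still points at the rib (325,50). Next I check for drift, pump again and hold.

Run:
```python
from pump import *
P=np.load("pics/w4.npz")["P"]; 
def top(lo,hi,b):
    s=P[b[2]:b[3],b[0]:b[1]].reshape(-1,3); s=s[(s[:,2]>lo)&(s[:,2]<hi)]; return cv2.minAreaRect(s[:,:2].astype(np.float32))
q=top(.08,.092,(295,355,10,90)); h=top(.055,.066,(290,362,10,95)); print(q,h)
if np.hypot(*(np.array(q[0])-k))<.004:
    down(); S=cloud(cap("side")); print("lug z",np.nanmedian(S[262:276,304:310,2])); s=status.observe(); print(s["ft_force"],s["tool_pos"],s["time"])
```

```text
((0.5267726182937622, 0.09324432909488678), (0.03567909821867943, 0.010625922121107578), 87.1667709350586) ((0.5268163084983826, 0.09335288405418396), (0.05373680591583252, 0.043989963829517365), 87.35030364990234)
down True [ 0.51983607 -0.04809232  0.04242784] [np.float64(0.5193182256891529), np.float64(-0.0487398984591288), np.float64(0.042193392194904096)] [-3.34498217  0.11550883 11.86265211] 29.0667
lug z 0.10022996026443137
[-2.10724976  0.23924168 11.84624026] [ 0.51979622 -0.04808485  0.04241581] 29.1167
```

```bash
python3 -c "
from h import *
print(workorder.finish_job())"
```

```text
the job is handed in; nothing more can be done
None
```

The job is handed in but no verdict came back: the valve pointer is at the rib, the saddle measured within about 2 mm of the round lug's centre, one full pump was given, and the arm is holding the handle down again with the rack's edge raised about 29 mm.

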